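# Tidy the cold-shop bench onto its outline pads

## Task

Put the cranberry glass button, the clear lens, the suction lifter and the steel calliper away, each centred on the black pad that carries its white outline, with the lifter's handle lying along the painted bar and the calliper's beam and jaws over the painted ones. Set the two pieces of glass down gently, without letting them drop, and leave the amber bottle and the cork block where they stand.

Things in the scene. Friction and masses are not known exactly. Their poses are not given: they have to be found in the camera images.
- button: Cranberry-red (dark pink) glass button, a solid round cabochon 36 mm in diameter and 17 mm high: straight side up to 10 mm, then domed. About 30 g. Origin: centre of its flat underside, z up.
- lens: Clear lens of faintly blue glass with a pale frosted ground edge, 56 mm in diameter, 16 mm high in the middle: straight side up to 10 mm, then domed. About 70 g. Origin: centre of its flat underside, z up.
- lifter: Suction lifter: black rubber cup 60 mm in diameter standing on the bench, a short grey neck, and on top a yellow bar handle 84 long (along its x), 18 wide (along its y) and 20 mm high, occupying heights 28 to 48 mm. About 160 g. Origin: centre of the cup's underside, z up.
- calliper: Small steel calliper lying flat, one rigid piece, about 140 g. Origin: underside of its slide body (a block 24 mm wide across y, 13 mm high, from x = -30 to +26 mm), which is where to grip it. A beam 12 mm wide and 5 mm high runs along x from -95 to +46 mm; at the +x end the two jaws (5 mm high, x = 24 to 46 mm) stick out to y = +42 mm, fixed jaw also back to y = -6 mm. z up.
- button_pad: Fixed black rubber pad, 84 x 84 mm, 4 mm thick, flat-topped, painted with a white silhouette: a small disc 38 mm in diameter in the middle (for the button). Origin: centre of the pad's underside.
- lens_pad: Fixed black rubber pad, 84 x 84 mm, 4 mm thick, flat-topped, painted with a white silhouette: a large disc 58 mm in diameter in the middle (for the lens). Origin: centre of the pad's underside.
- lifter_pad: Fixed black rubber pad, 96 (x) x 84 (y) mm, 4 mm thick, flat-topped, painted with a white silhouette: a disc 62 mm in diameter crossed by a bar 86 mm long along the pad's x and 20 mm wide (the lifter seen from above, its handle along x). Origin: centre of the pad's underside.
- calliper_pad: Fixed black rubber pad, 160 (x) x 72 (y) mm, 4 mm thick, flat-topped, painted with a white silhouette: the outline of the calliper seen from above, jaws at the +x end pointing to +y. Origin: centre of the pad's underside. On its outline the calliper's origin is at x = +24.5 mm, y = -15 mm, z = +4 mm in the pad's frame, x axes the same way.
- amber_bottle: Bystander: loose capped amber glass bottle with a paper label, 44 mm in diameter, 90 mm high, standing upright. Origin: centre of its underside.
- cork_block: Bystander: loose cork sanding block, 60 (x) x 40 (y) x 25 mm high. Origin: centre of its underside.
Mind the look-alikes: they are no part of the job. What is shaped like the lifter but turquoise is not meant.

How it is judged (in metres and radians):
At the end, for the whole second after the job is handed in: Button, lens, lifter and calliper each flat on their own pad, within 12 mm of their outline; lifter handle within 15 degrees of the painted bar (either way round), calliper within 12 degrees of its outline, jaws over the painted jaws; all released and at rest (horizontal distance between button and button_pad below 0.012 m and z of button in the frame of button_pad between 0.002 and 0.007 m and angle between each of button, lens, lifter, calliper's own z axis and vertical below 0.1 rad and linear speed of each of button, lens, lifter, calliper below 0.02 m/s and angular speed of each of button, lens, lifter, calliper below 0.2 rad/s and horizontal distance between lens and lens_pad below 0.012 m and z of lens in the frame of lens_pad between 0.002 and 0.007 m and horizontal distance between lifter and lifter_pad below 0.012 m and z of lifter in the frame of lifter_pad between 0.002 and 0.007 m and z of calliper in the frame of calliper_pad between 0.002 and 0.007 m and x of calliper in the frame of calliper_pad between 0.0125 and 0.0365 m and y of calliper in the frame of calliper_pad between -0.027 and -0.003 m and x of calliper_pad in the frame of calliper below 0 m and angle between the x axis of calliper and the x axis of calliper_pad, either way round below 0.21 rad and angle between the x axis of lifter and the x axis of lifter_pad, either way round below 0.26 rad); the robot touches nothing.
It fails at once if the button is let fall (more than about 12 mm) or thrown (linear speed of button above 0.5 m/s and contact force between the fingers and button below 0.02 N).
It fails at once if the lens is let fall (more than about 12 mm) or thrown (linear speed of lens above 0.5 m/s and contact force between the fingers and lens below 0.02 N).
It fails at once if the amber bottle is shifted more than 20 mm or tipped (distance of amber_bottle from where it was at the start of the episode above 0.02 m or angle between amber_bottle's own z axis and vertical above 0.3 rad).
It fails at once if the cork block is shifted more than 20 mm or tipped (distance of cork_block from where it was at the start of the episode above 0.02 m or angle between cork_block's own z axis and vertical above 0.3 rad).
It also fails if it takes over 109 s, if anything falls off the work surface, if the arm or the gripper's body presses on something with over 40 N, if the wrist force passes 120 N, or if a joint passes its speed limit or range.

## Robot

A 6-joint arm with a two-finger parallel gripper is mounted at the origin on the work surface. World frame = base frame: x ahead of the robot, y to its left, z up, the work surface at z = 0. Lengths are in m, angles in degrees, forces in N, time in s.
With the tool pointing down it reaches from about 0.375 to 0.9 m from the base axis. Payload 3.1 kg.
Tool frame: the origin (TCP) lies at the very end of the fingers, on their centre line; the grasp point (between the pads) lies 19 mm behind it; z points along the fingers, y is the line along which they close (so a half turn about z gives the same grasp; the last joint's range is limited). The gripper opens to 87 mm and grips with 3 to 60 N. Pads are 19 mm wide; open, the fingers measure 117 mm over their backs; the gripper's body (75 mm by 190 mm) begins 51 mm behind the grasp point.
Start: joints at [55.09, 30.224, 82.088, -0, 67.689, -10.227], TCP at [0.261, 0.568, 0.188] pointing down, gripper open.
Joint ranges: [-176.69, 176.69], [-43.24, 126.21], [12.49, 139.97], [-82, 262], [0, 151.66], [-163.58, 163.58]. Speed limits (degrees/s): [159.86, 159.86, 180, 180, 180, 180].

## Interface

Orientations are given as [roll, pitch, yaw] about the fixed x, y, z axes, in that order (R = Rz(yaw) Ry(pitch) Rx(roll)).
In Python, from cell import env, imaging, ticket gives the robot as it stands.
- The arm moves only by the tool drive_tool, never from a script. Its argument "series" is text: rows parted by semicolons, each of 6 numbers parted by spaces: the shift along the tool's x, y, z normalised to -1 to 1, where 1 is 0.02 m, then the turn, a rotation vector about the tool's x, y, z normalised to -1 to 1, where 1 is 5 degrees. In form: x y z rx ry rz; .... A call has 1 to 10 rows; each row shifts and turns the commanded pose from where the row before left it, along the tool's axes as they then stand; what a row does not reach is not made up. A row lasts 1/8 s, in which the tool goes at most 62.5 mm and 10.7 degrees, less where a joint would pass 70% of its speed; a pose out of reach is approached as far as the arm can. A call with a number of a shift or a turn outside -1 to 1 is refused whole. A call with a gripper value outside its range is refused whole. "fingers" is the closure, from 0 (fully open) to 1 (shut), set as the call begins (left out, the last holds). The fingers move at their own pace and stop on an object; the grip force is fixed at half the most. Time passes only in rows, so rows that do not move let the fingers close. It gives the time, the measured TCP pose, the force, the opening and the grip force at its end, in the units of the state.
- env.state(): the state, without advancing time (a new reading comes with each control period).
- imaging.read_camera(name): name is "scene" or "top"; returns the picture (480x640x3 uint8, red, green, blue); there is no depth.
- imaging.calibration(name): a dict with "fov_y" (degrees; the focal length in pixels is half the picture's height over the tangent of half this angle, whatever the lens; pixels are square), "cx", "cy" (the principal point, pixels), "R" (3x3) and "t" (3): a world point X has camera coordinates R X + t. Camera axes: x right, y down, z forward; pixel columns grow to the right and rows downward; lengths in m; the calibration is good to about 2 mm. A picture is of the moment at which its call begins. calibration takes no time and is no camera call.
- ticket.close_job(): hands the job in; it is judged then, once.
The state is a dict: "t": time; "joint_pos": joint angles; "qvel": joint speeds; "tau": joint torques, N m; "eef_pos": TCP position; "ee_rot": TCP orientation; "contact_force": force on the tool from outside, world axes, zero at the start; "moment": the same for the moment, N m; "width": finger opening in m; "grasp_force": force on a finger pad.
Only numpy, scipy, OpenCV 4.12 (cv2) and the standard library are available. Lean on these libraries where they do the work, as an engineer would, in place of code of your own. Each camera call takes 0.05 s, during which the arm holds its last target. There are 200 camera calls.

## Working session

There is one attempt and no reset: what is moved stays moved. The work goes in short steps, Python scripts to look and compute and a tool call to move; the robot and the scene stay as the last step left them, time stands still between calls to the robot, and variables do not carry over. Pictures are saved under pics/ and viewed, at most 15 in all, crops included, and the job is handed in when it is done.

Besides the shell and the picture viewer there is one more tool, called after "Request:" as name(argument=value, ...) on one line, values as JSON. drive_tool: Moves the arm, as the interface text tells. Scaled input: -1 to 1 covers 0.02 m each way for a shift and 5 degrees each way for a turn. Its arguments: {"type":"object","properties":{"series":{"type":"string"},"fingers":{"type":"number"}},"required":["series"]}

```bash
ls; mkdir -p pics; python3 - <<'E'
from cell import env, imaging
import cv2
for n in("scene","top"):
    cv2.imwrite(f"pics/{n}0.png",imaging.read_camera(n)[:,:,::-1]); print(n,imaging.calibration(n))
print(env.state())
E
```

```text
pics
scene {'fov_y': 49.184991331215834, 'cx': 313.01300002534276, 'cy': 243.14510620672817, 'R': array([[ 0.6814593 ,  0.73155275,  0.02106659],
       [ 0.49092874, -0.43558503, -0.75448967],
       [-0.5427727 ,  0.52449619, -0.65597374]]), 't': array([-0.3724462 , -0.20460341,  1.24413539])}
top {'fov_y': 50.73540099414491, 'cx': 322.019962569565, 'cy': 242.53643708717695, 'R': array([[-0.0575914 , -0.9983289 , -0.00475849],
       [-0.96936964,  0.05705944, -0.23888644],
       [ 0.23875875, -0.00914507, -0.97103585]]), 't': array([0.07177565, 0.523099  , 1.00169051])}
{'t': 0.1, 'joint_pos': array([ 5.50893148e+01,  3.02732882e+01,  8.21496423e+01,  8.88821831e-04,
        6.76899214e+01, -1.02280600e+01]), 'qvel': array([ 0.04875313, -0.04232617, -0.08396664, -0.03820368, -0.03972946,
        0.05776265]), 'tau': array([ 1.49193265e-04, -4.40984166e+01, -1.77149963e+01,  6.35287492e-02,
        5.34110167e-02, -5.55281406e-05]), 'eef_pos': array([0.2605445 , 0.56729655, 0.18697001]), 'ee_rot': array([-1.79889087e+02, -2.08472974e-02,  1.55317016e+02]), 'contact_force': array([ 0.38436787, -0.52326587,  0.19682357]), 'moment': array([ 0.0222629 ,  0.00251015, -0.03290769]), 'grasp_force': 0.0, 'width': 0.08706091122633085}
```

View pics/scene0.png

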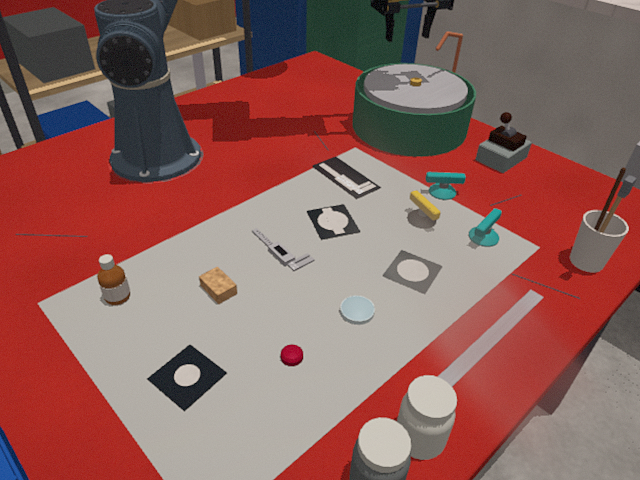

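View pics/top0.png

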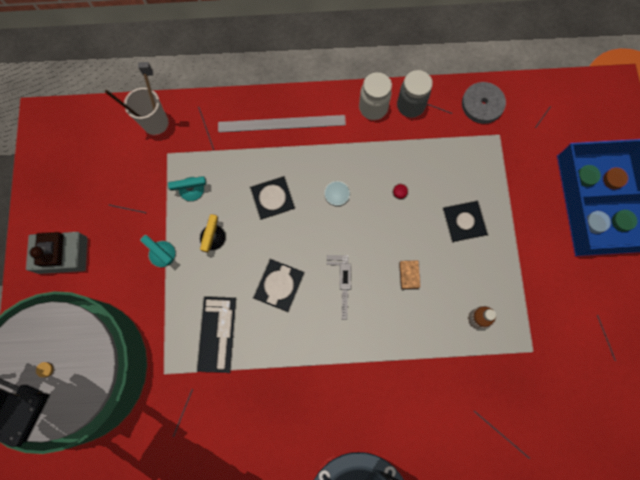

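The pictures show the four pads, in top view pixels: lens pad (272,197), lifter pad (279,285), calliper pad (217,333), button pad (465,221). The things are the lens (337,193), button (400,191), calliper (345,275) and yellow lifter (210,235). The cork block (410,274) and bottle (484,317) also show, with the turquoise lifters on the left.

```bash
cat > h.py <<'E'
import numpy as np, cv2
from cell import env, imaging
def K(c): f=240/np.tan(np.radians(c["fov_y"]/2)); return np.array([[f,0,c["cx"]],[0,f,c["cy"]],[0,0,1]])
X1,Y1,S=0.85,0.40,1000.  # rectified: row=(X1-x)*S, col=(Y1-y)*S
def rect(img,name,h):
    c=imaging.calibration(name); R,t=np.array(c["R"]),np.array(c["t"])
    H=K(c)@np.c_[R[:,0],R[:,1],R[:,2]*h+t]            # (x,y,1)->pix
    A=np.array([[0,-1/S,X1],[-1/S,0,Y1],[0,0,1]])      # (col,row,1)->(x,y,1)
    return cv2.warpPerspective(img,H@A,(760,560),flags=cv2.INTER_LINEAR|cv2.WARP_INVERSE_MAP)
def topx(x,y): return int((Y1-y)*S),int((X1-x)*S)
def toxy(c,r): return X1-r/S,Y1-c/S
def tri(pt,ps): # pixel in top, scene -> point, gap
    o,d=[],[]
    for n,p in(("top",pt),("scene",ps)):
        c=imaging.calibration(n);R,t=np.array(c["R"]),np.array(c["t"])
        v=R.T@np.linalg.inv(K(c))@[p[0],p[1],1];o.append(-R.T@t);d.append(v/np.linalg.norm(v))
    s=np.linalg.lstsq(np.c_[d[0],-d[1]],o[1]-o[0],rcond=None)[0]
    a,b=o[0]+s[0]*d[0],o[1]+s[1]*d[1];return (a+b)/2,np.linalg.norm(a-b)
E
python3 - <<'E'
from h import *
for n in("top","scene"):
    im=cv2.imread(f"pics/{n}0.png")
    for h in (0.004,):
        r=rect(im,n,h); cv2.imwrite(f"pics/r_{n}.png",r)
        v=cv2.cvtColor(r,cv2.COLOR_BGR2HSV)
        ms={"dark":(v[...,2]<75)*1,"yellow":((abs(v[...,0].astype(int)-26)<7)&(v[...,1]>150)&(v[...,2]>110))*1,
          "red":((v[...,0]>165)&(v[...,1]>150)&(r[...,0]>25))*1}
        for k,m in ms.items():
            m=cv2.morphologyEx(m.astype(np.uint8),cv2.MORPH_OPEN,np.ones((3,3)))
            for c in cv2.findContours(m,cv2.RETR_EXTERNAL,cv2.CHAIN_APPROX_NONE)[0]:
                a=cv2.contourArea(c)
                if 400<a<20000:
                    (cx,cy),wh,an=cv2.minAreaRect(c); print(n,k,int(a),np.round(toxy(cx,cy),4),np.round(wh),round(an,1))
E
```

```text
top dark 5091 [0.3603 0.2763] [ 69. 146.] 5.4
top dark 1537 [0.4413 0.1178] [30. 93.] 26.0
top dark 1445 [0.4631 0.1647] [28. 92.] 25.1
top dark 1272 [0.5642 0.271 ] [29. 62.] 16.6
top dark 6375 [ 0.5724 -0.2823] [81. 81.] 81.6
top dark 718 [0.6844 0.3375] [19. 76.] 83.0
top dark 6335 [0.6536 0.148 ] [81. 80.] 74.7
top dark 553 [ 0.8266 -0.3341] [62. 18.] 38.7
top dark 663 [ 0.8415 -0.1915] [17. 55.] 90.0
top yellow 1415 [0.5793 0.2941] [20. 84.] 16.3
top red 675 [ 0.653 -0.144] [28. 30.] 90.0
scene dark 3646 [0.3458 0.2933] [ 38. 114.] 5.6
scene dark 1607 [0.3644 0.2725] [ 69. 145.] 3.0
scene dark 3383 [0.4544 0.1396] [82. 95.] 25.2
scene dark 6676 [ 0.5739 -0.2827] [83. 83.] 81.9
scene dark 10386 [ 0.7835 -0.2685] [133. 181.] 90.0
scene yellow 1320 [0.54   0.3343] [17. 89.] 15.9
scene red 888 [ 0.648  -0.1405] [34. 33.] 90.0
```

View pics/r_top.png

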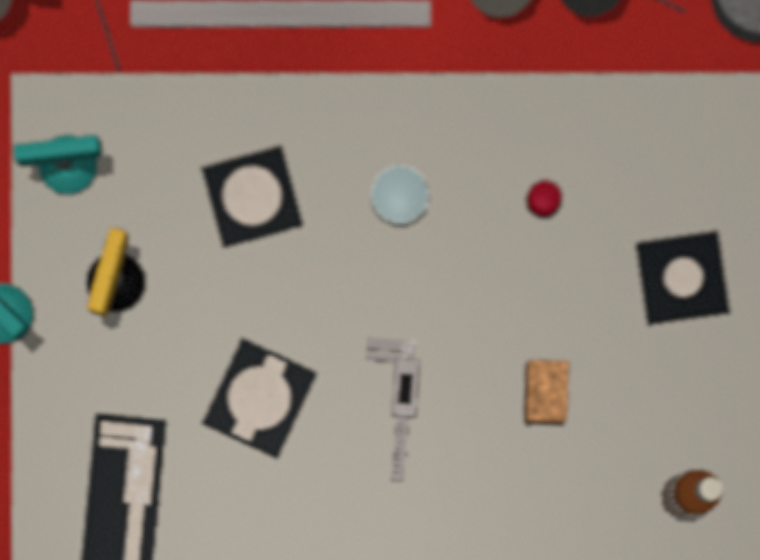

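View pics/r_scene.png

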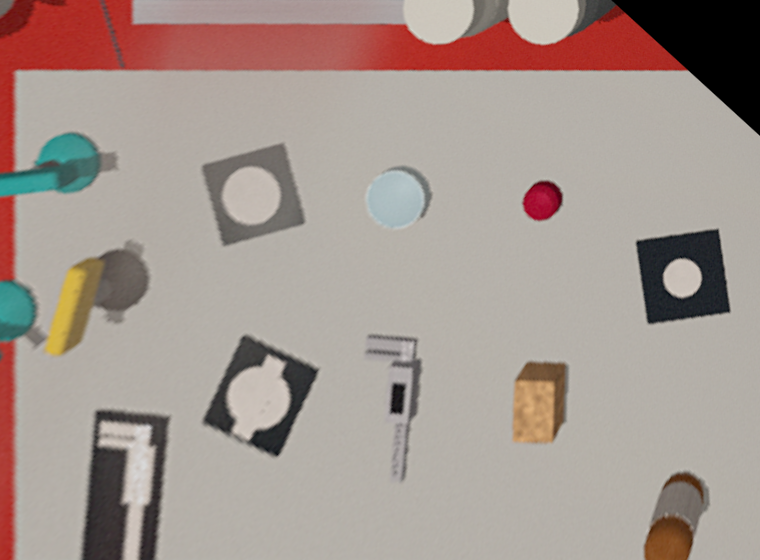

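Both views rectified at z = 4 mm agree to 2–3 mm on all the pads, so their tops are at about 4 mm. In the rectified top view (1 mm per pixel), the lens is at (400,195), button (545,199), calliper body (405,388), yellow handle (108,271), lifter pad (260,397) and calliper pad slide (140,474). Next I measure the objects at their own heights by triangulation.

```bash
python3 - <<'E'
from h import *
T=cv2.imread("pics/top0.png");C=cv2.imread("pics/scene0.png")
def blob(im,f,roi):
    x0,y0,x1,y1=roi; s=im[y0:y1,x0:x1]; m=f(s.astype(int),cv2.cvtColor(s,cv2.COLOR_BGR2HSV).astype(int)).astype(np.uint8)
    n,l,st,ce=cv2.connectedComponentsWithStats(m); k=1+np.argmax(st[1:,4]); p=np.argwhere(l==k)[:,::-1].astype(np.float32)
    return ce[k]+[x0,y0],st[k,4]
red=lambda b,h:(h[...,1]>150)&(b[...,2]>90)
blue=lambda b,h:(b[...,0]-b[...,2]>8)
yel=lambda b,h:(abs(h[...,0]-26)<8)&(h[...,1]>130)&(h[...,2]>90)
for n,f,a,b in(("button",red,(385,175,417,207),(272,337,312,373)),("lens",blue,(315,172,360,214),(330,285,385,330)),("handle",yel,(190,205,230,262),(400,180,450,230))):
    p,q=blob(T,f,a),blob(C,f,b); print(n,p,q,tri(p[0],q[0]))
tiles=[]
for (cx,cy,h) in((400,390,.005),(400,390,.013),(108,270,.048)):
    for n,I in(("top",T),("scene",C)):
        r=rect(I,n,h)[cy-80:cy+100,cx-60:cx+60]; r=cv2.resize(r,None,fx=2,fy=2,interpolation=cv2.INTER_CUBIC)
        for g in range(0,120,20): cv2.line(r,(2*g,0),(2*g,359),(0,180,0) ,1)
        for g in range(0,180,20): cv2.line(r,(0,2*g),(239,2*g),(0,180,0),1)
        tiles.append(r)
cv2.imwrite("pics/tiles.png",cv2.resize(np.vstack([np.hstack(tiles[:3]),np.hstack(tiles[3:])]),(600,600)))
E
```

```text
button (array([400.05673759, 190.89361702]), np.int32(141)) (array([291.51212121, 353.62121212]), np.int32(330)) (array([ 0.65047245, -0.14299577,  0.00818697]), np.float64(0.0007472842371507432))
lens (array([336.75119617, 192.94019139]), np.int32(418)) (array([357.2109375, 307.98125  ]), np.int32(640)) (array([0.65394071, 0.00096438, 0.00882876]), np.float64(0.0008503234244988517))
handle (array([208.35168196, 232.96636086]), np.int32(327)) (array([425.81355932, 203.13983051]), np.int32(236)) (array([0.56922841, 0.28673142, 0.04019762]), np.float64(0.003564997027126429))
```

View pics/tiles.png

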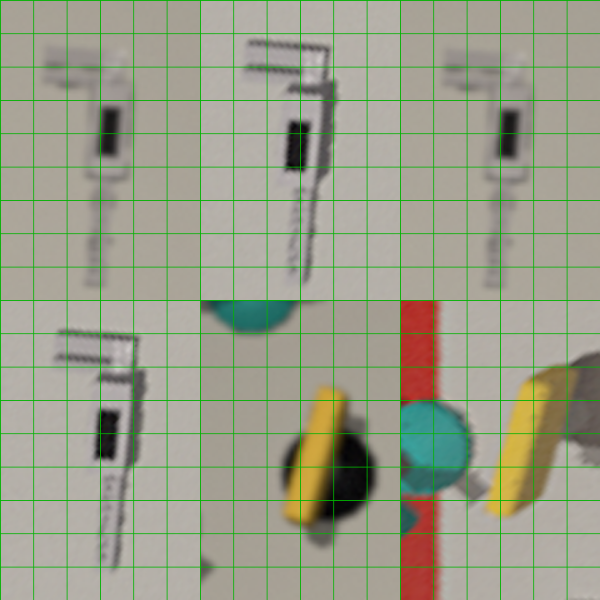

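The button triangulates to (0.650, -0.143) and the lens to (0.654, 0.001). The handle is at (0.569, 0.284), yaw about -15°, with its top near 48 mm. The calliper window is at (0.460, -0.004), 13 mm high, yaw about -5°. All of these match the given sizes. I start with the lifter.

Request:
drive_tool(series="-1 -0.32 0 0 0 0;-1 -0.32 0 0 0 0;-1 -0.32 0 0 0 0;-1 -0.32 0 0 0 0;-1 -0.32 0 0 0 0;-1 -0.32 0 0 0 0;-1 -0.32 0 0 0 0;-1 -0.32 0 0 0 0;-1 -0.32 0 0 0 0;-1 -0.32 0 0 0 0", fingers=0.3)

```text
t: 1.35
eef_pos: [0.417, 0.4253, 0.1878]
ee_rot: [180.0, 0.0, 155.3]
contact_force: [0.7, 0.7, -0.7]
width: 0.0612
grasp_force: 0.0
```

Request:
drive_tool(series="-1 -0.32 0 0 0 0;-1 -0.32 0 0 0 0;-1 -0.32 0 0 0 0;-1 -0.32 0 0 0 0;-1 -0.32 0 0 0 0;-1 -0.32 0 0 0 0;-1 -0.32 0 0 0 0;-1 -0.32 0 0 0 0;-1 -0.32 0 0 0 0;-1 -0.32 0 0 0 0")

```text
t: 2.6
eef_pos: [0.572, 0.2836, 0.1878]
ee_rot: [180.0, 0.0, 155.3]
contact_force: [0.7, 0.2, -0.5]
width: 0.0612
grasp_force: 0.0
```

Request:
drive_tool(series="0 0 1 0 0 -1;0 0 1 0 0 -0.94;0 0 1 0 0 0;0 0 1 0 0 0;0 0 0 0 0 0;0 0 0 0 0 0")

```text
t: 3.35
eef_pos: [0.5718, 0.2845, 0.1085]
ee_rot: [180.0, 0.1, 165.0]
contact_force: [0.4, 0.8, -0.1]
width: 0.0607
grasp_force: 0.0
```

```bash
cat > go.py <<'E'
import sys,numpy as np
from scipy.spatial.transform import Rotation as Ro
from cell import env
x,y,z,yaw=map(float,sys.argv[1:5]); s=env.state()
R=Ro.from_euler("xyz",s["ee_rot"],degrees=True); G=Ro.from_euler("xyz",[180,0,yaw],degrees=True)
print("t",s["t"],"pos",np.round(s["eef_pos"],4),np.round(s["ee_rot"],2),"w",s["width"],"F",np.round(s["contact_force"],1))
print("shift units",np.round(R.inv().apply(np.array([x,y,z])-s["eef_pos"])/.02,2),"turn units",np.round((R.inv()*G).as_rotvec(degrees=True)/5,2))
E
python3 go.py .569 .284 .029 165
```

```text
t 3.35 pos [0.5718 0.2845 0.1085] [1.7996e+02 6.0000e-02 1.6501e+02] w 0.06074270151223941 F [ 0.4  0.8 -0.1]
shift units [ 0.13 -0.06  3.97] turn units [0.01 0.01 0.  ]
```

Request:
drive_tool(series="0.13 -0.06 1 0 0 0;0 0 1 0 0 0;0 0 1 0 0 0;0 0 0.5 0 0 0;0 0 0.45 0 0 0;0 0 0 0 0 0")

```text
t: 4.1
eef_pos: [0.5681, 0.284, 0.0288]
ee_rot: [-180.0, -0.0, 165.0]
contact_force: [0.0, -0.4, 0.2]
width: 0.0612
grasp_force: 0.0
```

Request:
drive_tool(series="0 0 0 0 0 0;0 0 0 0 0 0;0 0 0 0 0 0;0 0 0 0 0 0;0 0 0 0 0 0;0 0 0 0 0 0", fingers=1)

```text
t: 4.85
eef_pos: [0.5681, 0.2841, 0.0288]
ee_rot: [-180.0, 0.0, 165.0]
contact_force: [0.1, -0.1, 0.3]
width: 0.0087
grasp_force: 0.0
```

Request:
drive_tool(series="0 0 -1 0 0 0;0 0 -1 0 0 0;0 0 -0.5 0 0 0;0 0 0 0 0 1;0 0 0 0 0 1;0 0 0 0 0 0")

```text
t: 5.6
eef_pos: [0.5679, 0.284, 0.0786]
ee_rot: [-180.0, -0.0, 155.1]
contact_force: [-0.1, 0.1, -0.1]
width: 0.0003
grasp_force: 0.0
```

```bash
python3 go.py .4525 .1405 .081 155
```

```text
t 5.6 pos [0.5679 0.284  0.0786] [-1.7998e+02 -2.0000e-02  1.5508e+02] w 0.00029017267525366353 F [-0.1  0.1 -0.1]
shift units [ 2.21 -8.94 -0.12] turn units [-0.   -0.    0.02]
```

The fingers shut on nothing, so I take another look.

```bash
python3 - <<'E'
from h import *
a=imaging.read_camera("top");b=imaging.read_camera("scene")
cv2.imwrite("pics/top1.png",a[:,:,::-1]);cv2.imwrite("pics/scene1.png",b[:,:,::-1])
o=[cv2.resize(i[y:y+150,x:x+150,::-1],(400,400),interpolation=cv2.INTER_CUBIC) for i,x,y in((a,140,160),(b,360,130))]
cv2.imwrite("pics/c1.png",np.hstack(o))
E
```

```text
(no output)
```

View pics/c1.png

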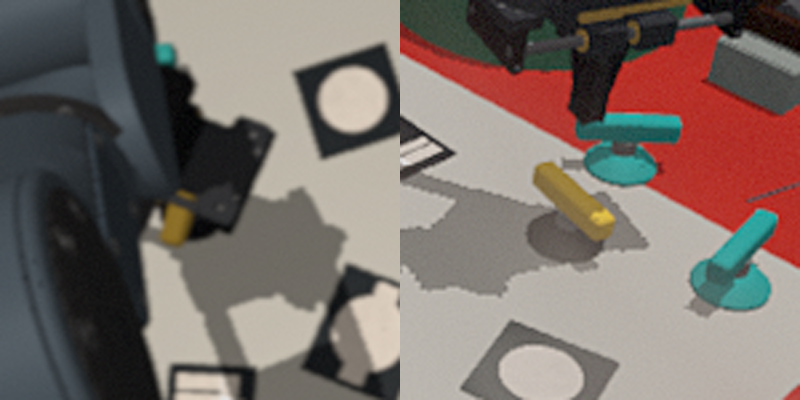

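```bash
python3 - <<'E'
from h import *
print(env.state()["joint_pos"],env.state()["eef_pos"])
for n in("top","scene"):
    c=imaging.calibration(n)
    for p in((.568,.284,.0786),(.569,.284,.048),(.569,.284,0)):
        q=K(c)@(c["R"]@np.array(p)+c["t"]);print(n,p,np.round(q[:2]/q[2],1))
    # y=pixels of paper corner check
E
```

```text
[ 1.64992835e+01  3.85509206e+01  8.58146073e+01 -1.85006982e-04
  5.56659114e+01 -4.85958670e+01] [0.56791757 0.28398308 0.07859885]
top (0.568, 0.284, 0.0786) [204.9 228.2]
top (0.569, 0.284, 0.048) [208.2 231.5]
top (0.569, 0.284, 0) [213.  237.1]
scene (0.568, 0.284, 0.0786) [426.7 187.9]
scene (0.569, 0.284, 0.048) [424.6 200.7]
scene (0.569, 0.284, 0) [420.9 219.5]
```

```bash
python3 - <<'E'
from h import *
for n in("top","scene"):
    c=imaging.calibration(n)
    pr=lambda p:(lambda q:np.round(q[:2]/q[2],1))(K(c)@(c["R"]@np.array(p)+c["t"]))
    for z in(.187,.222,.277): print(n,z,[pr((.2605+s*.418*.0435,.5673+s*.909*.0435,z)) for s in(-1,1)])
    print([pr((.568,.284,z)) for z in(.0786,.115,.15,.2)])
T,C=cv2.imread("pics/top0.png"),cv2.imread("pics/scene0.png")
o=np.hstack([cv2.resize(T[360:480,0:120],(400,400),interpolation=3),cv2.resize(C[0:100,350:450],(400,400),interpolation=3)])
cv2.imwrite("pics/c0.png",o)
E
```

```text
top 0.187 [array([ 49.6, 401.2]), array([  5.5, 382.1])]
top 0.222 [array([ 38.4, 402.6]), array([ -7.3, 382.7])]
top 0.277 [array([ 19., 405.]), array([-29.6, 383.7])]
[array([204.9, 228.2]), array([200.8, 223.4]), array([196.5, 218.4]), array([189.9, 210.7])]
scene 0.187 [array([388.6,  54.1]), array([421. ,  50.6])]
scene 0.222 [array([390.4,  39.5]), array([423.3,  36.1])]
scene 0.277 [array([393.2,  15.4]), array([427. ,  12.3])]
[array([426.7, 187.9]), array([429.8, 172.4]), array([432.9, 156.7]), array([437.6, 133. ])]
```

View pics/c0.png

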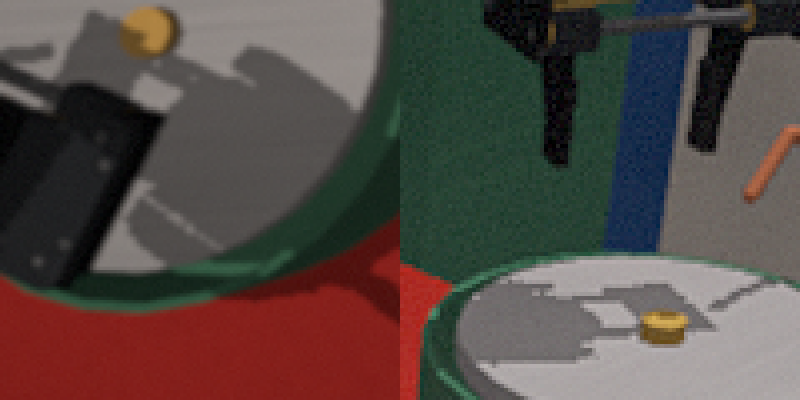

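The fingers project about 14 px higher in the scene view than the reported TCP would, at both poses. I fit an offset and check it by touching the paper with the closed fingers.

```bash
python3 - <<'E'
from h import *
from scipy.optimize import least_squares
c=imaging.calibration("scene")
pr=lambda p:(lambda q:q[:2]/q[2])(K(c)@(c["R"]@np.array(p)+c["t"]))
u=np.array([.418,.909,0])*.0435
ob=[(np.array([.2605,.5673,.187])-u,(388.8,40.5)),(np.array([.2605,.5673,.187])+u,(425.8,37.5)),(np.array([.5679,.284,.0786]),(430,174.5))]
f=lambda o:np.concatenate([pr(p+o)-q for p,q in ob])
r=least_squares(f,[0,0,0]);print(r.x,np.round(r.fun,1),np.sqrt(np.diag(np.linalg.inv(r.jac.T@r.jac))))
r=least_squares(lambda z:f(np.array([0,0,z[0]])),[0]);print(r.x,np.round(r.fun,1))
ct=imaging.calibration("top")
for o in(0,.035):
  for z in(.26,.30,.34):
    for a in(-.0375,.0375):
      p=np.array([.2605,.5673,z+o])-np.array([.418,.909,0])*.095+a*np.array([-.909,.418,0]);q=K(ct)@(ct["R"]@p+ct["t"]);print(o,z,np.round(q[:2]/q[2]))
E
python3 go.py .51 .21 .0786 155
```

```text
[ 0.00482065 -0.00458704  0.03508852] [ 1.8 -0.  -2.1 -0.4  0.2  0.3] [0.00529128 0.00761356 0.00433337]
[0.03223361] [ 1.4  0.2 -2.7 -0.2 -0.6 -0.3]
0 0.26 [ 65. 394.]
0 0.26 [ 42. 440.]
0 0.3 [ 52. 395.]
0 0.3 [ 28. 444.]
0 0.34 [ 38. 396.]
0 0.34 [ 12. 448.]
0.035 0.26 [ 54. 395.]
0.035 0.26 [ 30. 444.]
0.035 0.3 [ 40. 396.]
0.035 0.3 [ 14. 448.]
0.035 0.34 [ 24. 398.]
0.035 0.34 [ -4. 452.]
t 5.7 pos [0.5679 0.284  0.0786] [-1.7998e+02 -2.0000e-02  1.5510e+02] w 0.00048386718428753046 F [-0.3 -0.2  0.8]
shift units [ 1.07 -4.57  0.  ] turn units [-0.   -0.    0.02]
```

Request:
drive_tool(series="0.21 -0.91 0 0 0 0;0.21 -0.91 0 0 0 0;0.21 -0.91 0 0 0 0;0.21 -0.91 0 0 0 0;0.21 -0.91 0 0 0 0;0 0 1 0 0 0;0 0 1 0 0 0;0 0 1 0 0 0;0 0 1 0 0 0;0 0 0 0 0 0")

```text
t: 6.95
eef_pos: [0.5094, 0.2102, -0.0025]
ee_rot: [-179.9, -0.2, 155.1]
contact_force: [-0.7, 0.2, -0.2]
width: 0.0003
grasp_force: 0.0
```

Request:
drive_tool(series="0 0 0.25 0 0 0;0 0 0.25 0 0 0;0 0 0.25 0 0 0;0 0 0.25 0 0 0;0 0 0.25 0 0 0;0 0 0 0 0 0")

```text
t: 7.7
eef_pos: [0.5103, 0.2104, -0.0266]
ee_rot: [-180.0, -0.0, 155.0]
contact_force: [-0.5, 0.5, 0.2]
width: 0.0006
grasp_force: 0.0
```

Request:
drive_tool(series="0 0 0.1 0 0 0;0 0 0.1 0 0 0;0 0 0 0 0 0")

```text
t: 8.07
eef_pos: [0.5106, 0.2104, -0.0302]
ee_rot: [-180.0, -0.0, 155.0]
contact_force: [0.2, 0.1, -0.2]
width: 0.001
grasp_force: 0.0
```

Request:
drive_tool(series="0 0 0.1 0 0 0;0 0 0 0 0 0")

```text
t: 8.32
eef_pos: [0.5105, 0.2104, -0.0323]
ee_rot: [-180.0, -0.0, 155.0]
contact_force: [-1.1, 0.6, -0.9]
width: 0.0007
grasp_force: 0.0
```

Request:
drive_tool(series="0 0 0.1 0 0 0;0 0 0 0 0 0")

```text
t: 8.57
eef_pos: [0.5106, 0.2104, -0.0342]
ee_rot: [-180.0, -0.0, 155.0]
contact_force: [-0.1, -0.1, -0.1]
width: 0.0
grasp_force: 0.0
```

```bash
python3 - <<'E'
from h import *
b=imaging.read_camera("scene")[:,:,::-1]
cv2.imwrite("pics/c2.png",cv2.resize(b[150:270,350:470],(600,600),interpolation=3))
for z in(0,):
    c=imaging.calibration("scene");p=env.state()["eef_pos"].copy();p[2]=z;q=K(c)@(c["R"]@p+c["t"]);q=q[:2]/q[2];print(q,(q-[350,150])*5)
E
```

```text
[376.03239924 220.9596871 ] [130.1619962 354.7984355]
```

View pics/c2.png

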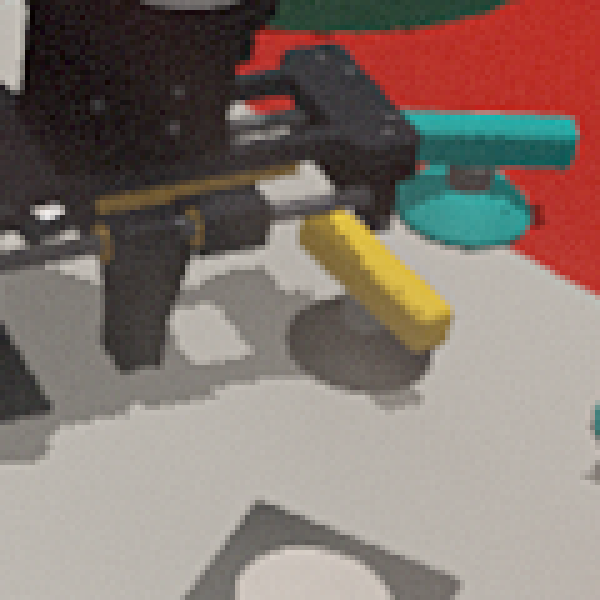

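The fingertips in the crop (138,368) are practically on the paper at a reported z of -0.034. I keep stepping down to find contact.

Request:
drive_tool(series="0 0 0.08 0 0 0;0 0 0 0 0 0")

```text
t: 8.88
eef_pos: [0.5107, 0.2105, -0.0343]
ee_rot: [180.0, 0.0, 155.0]
contact_force: [-2.5, -0.2, 11.4]
width: 0.0006
grasp_force: 5.5
```

Request:
drive_tool(series="0 0 0.08 0 0 0;0 0 0 0 0 0")

```text
t: 9.12
eef_pos: [0.5108, 0.2104, -0.0344]
ee_rot: [180.0, 0.1, 155.0]
contact_force: [-4.5, -1.1, 21.8]
width: -0.0001
grasp_force: 11.2
```

The floor reads z = -0.0343, so the state's z is 34 mm low and I add that to every height (reported = true - 0.034). Back to the lifter.

Request:
drive_tool(series="0 0 -1 0 0 0;0 0 -1 0 0 0;0 0 -1 0 0 0;0 0 -1 0 0 0;0 0 -0.7 0 0 0;-0.22 0.92 0 0 0 0;-0.22 0.92 0 0 0 0;-0.22 0.92 0 0 0 0;-0.22 0.92 0 0 0 0;-0.22 0.92 0 0 0 0", fingers=0.3)

```text
t: 10.38
eef_pos: [0.5694, 0.2849, 0.0563]
ee_rot: [-180.0, -0.0, 155.0]
contact_force: [1.2, -0.6, -0.2]
width: 0.0606
grasp_force: 0.0
```

Request:
drive_tool(series="0 0 0 0 0 -1;0 0 0 0 0 -1;0 0 0 0 0 0")

```text
t: 10.75
eef_pos: [0.5691, 0.2845, 0.0563]
ee_rot: [-180.0, -0.0, 165.0]
contact_force: [-0.6, -0.1, 0.6]
width: 0.0613
grasp_force: 0.0
```

```bash
python3 go.py .569 .284 -.005 165
```

```text
t 10.75 pos [0.5691 0.2845 0.0563] [-1.7997e+02 -5.0000e-02  1.6496e+02] w 0.06126238810847152 F [-0.6 -0.1  0.6]
shift units [-0.   -0.02  3.06] turn units [-0.01 -0.01 -0.01]
```

Request:
drive_tool(series="0 0 0.8 0 0 0;0 0 0.8 0 0 0;0 0 0.7 0 0 0;0 0 0.4 0 0 0;0 0 0.36 0 0 0;0 0 0 0 0 0")

```text
t: 11.5
eef_pos: [0.5692, 0.2844, -0.0051]
ee_rot: [-180.0, -0.0, 165.0]
contact_force: [0.1, 0.3, -0.7]
width: 0.061
grasp_force: 0.0
```

Request:
drive_tool(series="0 0 0 0 0 0;0 0 0 0 0 0;0 0 0 0 0 0;0 0 0 0 0 0;0 0 0 0 0 0;0 0 0 0 0 0;0 0 0 0 0 0;0 0 0 0 0 0", fingers=1)

```text
t: 12.5
eef_pos: [0.5696, 0.2847, -0.0044]
ee_rot: [180.0, 0.0, 165.0]
contact_force: [-0.0, 1.7, 0.7]
width: 0.0176
grasp_force: 30.0
```

Request:
drive_tool(series="0 0 -0.5 0 0 0;0 0 -1 0 0 0;0 0 -0.5 0 0 0;0 0 0 0 0 1;0 0 0 0 0 1;0 0 0 0 0 0")

```text
t: 13.25
eef_pos: [0.5697, 0.2846, 0.0363]
ee_rot: [180.0, 0.0, 155.1]
contact_force: [0.6, 0.3, -2.1]
width: 0.0177
grasp_force: 30.0
```

```bash
python3 go.py .4525 .1405 .004 155
```

```text
t 13.25 pos [0.5697 0.2846 0.0363] [1.7997e+02 4.0000e-02 1.5508e+02] w 0.01765505644711026 F [ 0.6  0.3 -2.1]
shift units [ 2.28 -9.    1.61] turn units [0.01 0.01 0.02]
```

Request:
drive_tool(series="0.228 -0.9 0 0 0 0;0.228 -0.9 0 0 0 0;0.228 -0.9 0 0 0 0;0.228 -0.9 0 0 0 0;0.228 -0.9 0 0 0 0;0.228 -0.9 0 0 0 0;0.228 -0.9 0 0 0 0;0.228 -0.9 0 0 0 0;0.228 -0.9 0 0 0 0;0.228 -0.9 0 0 0 0")

```text
t: 14.5
eef_pos: [0.4524, 0.1402, 0.036]
ee_rot: [180.0, 0.1, 155.1]
contact_force: [-0.6, 0.4, -1.5]
width: 0.018
grasp_force: 30.0
```

Request:
drive_tool(series="0 0 0.8 0 0 0;0 0 0.5 0 0 0;0 0 0.3 0 0 0;0 0 0.1 0 0 0;0 0 0.1 0 0 0;0 0 0 0 0 0;0 0 0 0 0 0")

```text
t: 15.38
eef_pos: [0.4522, 0.1407, -0.0004]
ee_rot: [180.0, 0.0, 155.0]
contact_force: [0.2, 0.1, -1.9]
width: 0.0177
grasp_force: 30.0
```

```bash
python3 go.py .4525 .1405 -.001 155
```

```text
t 15.375 pos [ 4.522e-01  1.407e-01 -4.000e-04] [1.7999e+02 2.0000e-02 1.5502e+02] w 0.01769653986349758 F [ 0.2  0.1 -1.9]
shift units [-0.02 -0.    0.03] turn units [0. 0. 0.]
```

Request:
drive_tool(series="0 0 0.05 0 0 0;0 0 0 0 0 0")

```text
t: 15.62
eef_pos: [0.4523, 0.1407, -0.0005]
ee_rot: [180.0, 0.0, 155.0]
contact_force: [-1.7, -0.5, 8.1]
width: 0.0177
grasp_force: 30.0
```

Request:
drive_tool(series="0 0 0 0 0 0;0 0 0 0 0 0;0 0 0 0 0 0;0 0 0 0 0 0;0 0 -0.5 0 0 0;0 0 -1 0 0 0;0 0 -1 0 0 0;0 0 -1 0 0 0", fingers=0.5)

```text
t: 16.62
eef_pos: [0.4521, 0.1406, 0.0696]
ee_rot: [180.0, 0.0, 155.0]
contact_force: [0.2, -0.2, -1.0]
width: 0.0433
grasp_force: 0.0
```

```bash
python3 go.py .4605 -.004 -.031 174.7
```

```text
t 16.625 pos [0.4521 0.1406 0.0696] [1.7999e+02 2.0000e-02 1.5502e+02] w 0.04328314737447799 F [ 0.2 -0.2 -1. ]
shift units [-3.43 -6.38  5.03] turn units [ 0.    0.   -3.94]
```

Request:
drive_tool(series="-0.49 -0.911 0 0 0 0;-0.49 -0.911 0 0 0 0;-0.49 -0.911 0 0 0 0;-0.49 -0.911 0 0 0 0;-0.49 -0.911 0 0 0 0;-0.49 -0.911 0 0 0 0;-0.49 -0.911 0 0 0 0;0 0 0 0 0 -1;0 0 0 0 0 -1;0 0 0 0 0 -1")

```text
t: 17.88
eef_pos: [0.4604, -0.0041, 0.069]
ee_rot: [-180.0, 0.0, 170.2]
contact_force: [0.1, -0.9, -0.9]
width: 0.0435
grasp_force: 0.0
```

Request:
drive_tool(series="0 0 1 0 0 -0.94;0 0 1 0 0 0;0 0 0.5 0 0 0;0 0 0 0 0 0")

```text
t: 18.38
eef_pos: [0.4601, -0.0038, 0.0183]
ee_rot: [180.0, -0.1, 174.7]
contact_force: [0.3, 0.1, 0.0]
width: 0.0437
grasp_force: 0.0
```

```bash
python3 go.py .4605 -.004 -.031 174.7; python3 - <<'E'
from h import *
b=imaging.read_camera("scene")[:,:,::-1]
cv2.imwrite("pics/c3.png",cv2.resize(b[180:300,220:380],(640,480),interpolation=3))
E
```

```text
t 18.375 pos [ 0.4601 -0.0038  0.0183] [ 1.7999e+02 -6.0000e-02  1.7471e+02] w 0.043650241988560726 F [0.3 0.1 0. ]
shift units [-0.02 -0.01  2.46] turn units [ 0.   -0.01  0.  ]
```

View pics/c3.png

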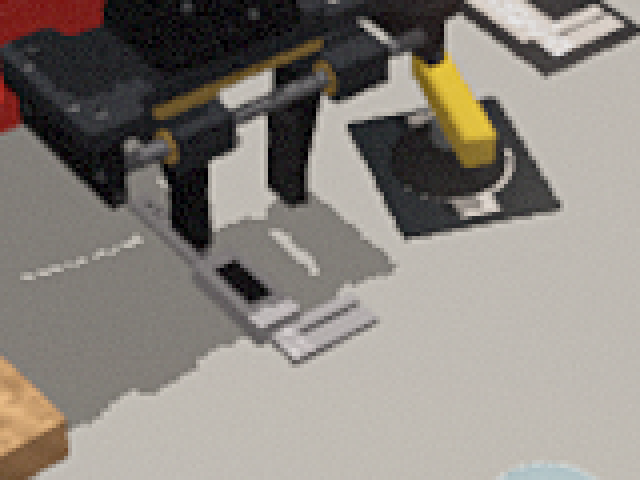

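The picture shows the lifter on its pad at crop (445,165). The fingers straddle the calliper body, whose window is at (243,280). I go down and grip it.

Request:
drive_tool(series="0 0 0.8 0 0 0;0 0 0.8 0 0 0;0 0 0.5 0 0 0;0 0 0.2 0 0 0;0 0 0.14 0 0 0;0 0 0 0 0 0")

```text
t: 19.18
eef_pos: [0.4605, -0.0039, -0.0302]
ee_rot: [-180.0, 0.0, 174.7]
contact_force: [0.3, 0.4, 0.3]
width: 0.0434
grasp_force: 0.0
```

Request:
drive_tool(series="0 0 0 0 0 0;0 0 0 0 0 0;0 0 0 0 0 0;0 0 0 0 0 0;0 0 0 0 0 0", fingers=1)

```text
t: 19.8
eef_pos: [0.4605, -0.0039, -0.0302]
ee_rot: [-180.0, 0.0, 174.7]
contact_force: [0.2, -0.4, 2.7]
width: 0.0237
grasp_force: 30.0
```

Request:
drive_tool(series="0 0 -0.3 0 0 0;0 0 -0.8 0 0 0;0 0 -1 0 0 0;0 0 -1 0 0 0;0 0 -0.9 0 0 0;0 0 0 0 0 0")

```text
t: 20.55
eef_pos: [0.4612, -0.0041, 0.0507]
ee_rot: [-180.0, 0.2, 174.7]
contact_force: [0.7, 0.3, -1.2]
width: 0.0235
grasp_force: 30.0
```

```bash
python3 go.py .3740 .2605 -.026 174.7
```

```text
t 20.55 pos [ 0.4612 -0.0041  0.0507] [-1.7997e+02  1.6000e-01  1.7472e+02] w 0.023450656170083465 F [ 0.7  0.3 -1.2]
shift units [ 5.57 12.77  3.81] turn units [-0.01  0.03  0.  ]
```

```bash
python3 - <<'E'
import h
from h import *
h.X1,h.Y1=.62,.75
T,C=cv2.imread("pics/top0.png"),cv2.imread("pics/scene0.png")
o=[]
for n,I,z in(("top",T,.0),("scene",C,.0)):
    r=h.rect(I,n,z)[:560,100:560]
    # box footprint at place: centre, yaw -5.3
    a=np.radians(-5.3);x=np.array([np.cos(a),np.sin(a)]);y=np.array([-x[1],x[0]]);c=np.array([.374,.2605])
    P=[c+s*.0375*x+t*.095*y for s,t in((1,1),(1,-1),(-1,-1),(-1,1))]
    cv2.polylines(r,[np.array([((.75-p[1])*1000-100,(.62-p[0])*1000) for p in P],int)],True,(0,255,0),1)
    o.append(r[:, :400])
cv2.imwrite("pics/drum.png",np.hstack(o))
E
```

```text
(no output)
```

View pics/drum.png

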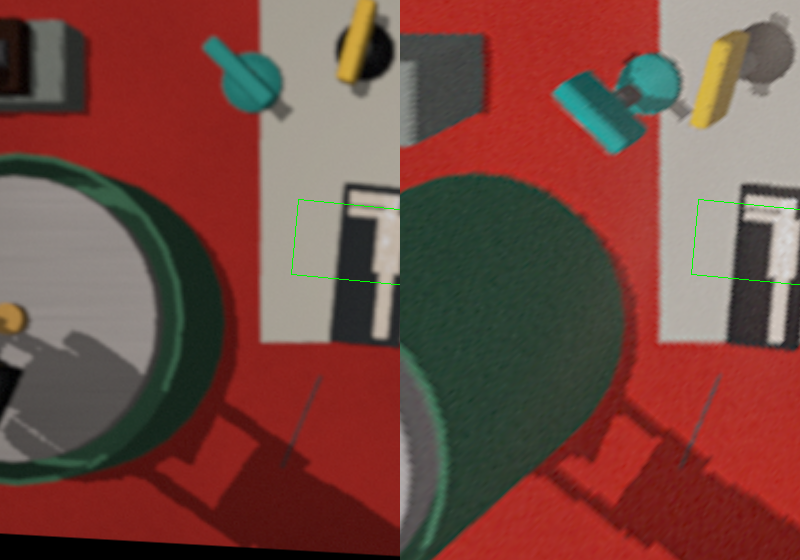

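The gripper body's footprint over the calliper pad clears the drum by more than 60 mm, so I move on.

Request:
drive_tool(series="0.398 0.912 0 0 0 0;0.398 0.912 0 0 0 0;0.398 0.912 0 0 0 0;0.398 0.912 0 0 0 0;0.398 0.912 0 0 0 0;0.398 0.912 0 0 0 0;0.398 0.912 0 0 0 0;0.398 0.912 0 0 0 0;0.398 0.912 0 0 0 0;0.398 0.912 0 0 0 0")

```text
t: 21.8
eef_pos: [0.397, 0.1855, 0.0488]
ee_rot: [-180.0, -0.1, 174.7]
contact_force: [-0.0, -0.1, -1.0]
width: 0.0238
grasp_force: 30.0
```

Request:
drive_tool(series="0.398 0.912 0 0 0 0;0.398 0.912 0 0 0 0;0.398 0.912 0 0 0 0;0.398 0.912 0 0 0 0;0 0 1 0 0 0;0 0 1 0 0 0;0 0 0 0 0 0")

```text
t: 22.68
eef_pos: [0.3713, 0.26, 0.008]
ee_rot: [-179.9, -0.2, 174.7]
contact_force: [-0.3, 0.1, -1.5]
width: 0.0236
grasp_force: 30.0
```

```bash
python3 go.py .3740 .2605 -.026 174.7; python3 - <<'E'
from h import *
b=imaging.read_camera("scene")[:,:,::-1]
cv2.imwrite("pics/c4.png",cv2.resize(b[110:230,280:440],(640,480),interpolation=3))
E
```

```text
t 22.675 pos [0.3713 0.26   0.008 ] [-179.88   -0.24  174.72] w 0.023611809120425223 F [-0.3  0.1 -1.5]
shift units [-0.14  0.04  1.7 ] turn units [-0.02 -0.05  0.  ]
```

View pics/c4.png

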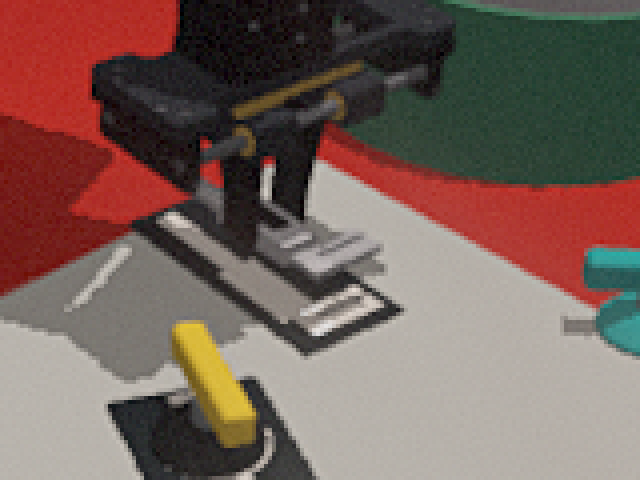

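The calliper hangs level over its pad, with the jaws at (335,255) above the painted ones at (345,305). I lower it.

Request:
drive_tool(series="-0.1 0 0.8 0 0 0;0 0 0.5 0 0 0;0 0 0.25 0 0 0;0 0 0.1 0 0 0;0 0 0.05 0 0 0;0 0 0 0 0 0")

```text
t: 23.48
eef_pos: [0.3751, 0.2605, -0.0242]
ee_rot: [180.0, 0.0, 174.7]
contact_force: [-0.7, 0.4, -1.0]
width: 0.0233
grasp_force: 30.0
```

Request:
drive_tool(series="0 0 0.05 0 0 0;0 0 0 0 0 0")

```text
t: 23.72
eef_pos: [0.375, 0.2604, -0.0253]
ee_rot: [180.0, 0.0, 174.7]
contact_force: [0.0, 0.4, -1.5]
width: 0.0237
grasp_force: 30.0
```

Request:
drive_tool(series="0 0 0.05 0 0 0;0 0 0 0 0 0")

```text
t: 23.98
eef_pos: [0.3751, 0.2604, -0.0262]
ee_rot: [180.0, 0.0, 174.7]
contact_force: [-0.0, -0.8, 0.7]
width: 0.0238
grasp_force: 30.0
```

Request:
drive_tool(series="0 0 0 0 0 0;0 0 0 0 0 0;0 0 0 0 0 0;0 0 -0.4 0 0 0;0 0 -1 0 0 0;0 0 -1 0 0 0;0 0 -1 0 0 0;0 0 -1 0 0 0", fingers=0.45)

```text
t: 24.98
eef_pos: [0.3748, 0.2604, 0.0628]
ee_rot: [180.0, 0.0, 174.7]
contact_force: [-0.5, 0.6, 0.1]
width: 0.0478
grasp_force: 0.0
```

```bash
python3 go.py .654 .001 .03 174.7
```

```text
t 24.975 pos [0.3748 0.2604 0.0628] [1.7999e+02 1.0000e-02 1.7472e+02] w 0.047776685701543004 F [-0.5  0.6  0.1]
shift units [-15.1  -11.63   1.64] turn units [0. 0. 0.]
```

Request:
drive_tool(series="-0.944 -0.727 0 0 0 0;-0.944 -0.727 0 0 0 0;-0.944 -0.727 0 0 0 0;-0.944 -0.727 0 0 0 0;-0.944 -0.727 0 0 0 0;-0.944 -0.727 0 0 0 0;-0.944 -0.727 0 0 0 0;-0.944 -0.727 0 0 0 0;-0.944 -0.727 0 0 0 0;-0.944 -0.727 0 0 0 0", fingers=0.05)

```text
t: 26.22
eef_pos: [0.5507, 0.0971, 0.0616]
ee_rot: [180.0, -0.0, 174.7]
contact_force: [0.5, -0.3, 0.3]
width: 0.0826
grasp_force: 0.0
```

Request:
drive_tool(series="-0.944 -0.727 0 0 0 0;-0.944 -0.727 0 0 0 0;-0.944 -0.727 0 0 0 0;-0.944 -0.727 0 0 0 0;-0.944 -0.727 0 0 0 0;-0.944 -0.727 0 0 0 0;0 0 1 0 0 0;0 0 0.6 0 0 0;0 0 0 0 0 0")

```text
t: 27.35
eef_pos: [0.6515, 0.002, 0.0272]
ee_rot: [180.0, -0.3, 174.8]
contact_force: [-0.3, 0.4, -0.5]
width: 0.0823
grasp_force: 0.0
```

```bash
python3 go.py .654 .001 -.032 174.7; python3 - <<'E'
from h import *
a=imaging.read_camera("top")[:,:,::-1];b=imaging.read_camera("scene")[:,:,::-1]
cv2.imwrite("pics/top5.png",a);cv2.imwrite("pics/scene5.png",b)
r=rect(a,"top",.004)[300:560,60:360];o=cv2.resize(r,(430,373),interpolation=3)
s=cv2.resize(b[220:345,295:415],(358,373),interpolation=3)
cv2.imwrite("pics/c5.png",np.hstack([o,s]))
E
```

```text
t 27.35 pos [0.6515 0.002  0.0272] [179.97  -0.34 174.76] w 0.08233483294244709 F [-0.3  0.4 -0.5]
shift units [-0.15 -0.04  2.96] turn units [ 0.01 -0.07  0.01]
```

View pics/c5.png

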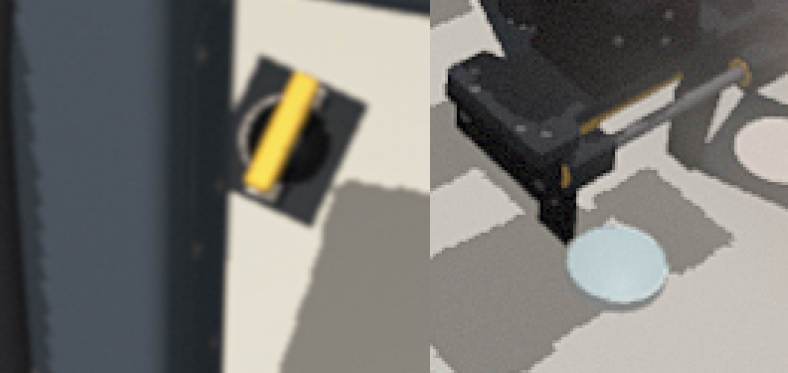

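The lifter sits on its disc to within about 4 mm. The open fingers straddle the lens at (617,265). I go down for the lens.

Request:
drive_tool(series="0 0 0.8 0 0 0;0 0 0.8 0 0 0;0 0 0.6 0 0 0;0 0 0.4 0 0 0;0 0 0.2 0 0 0;0 0 0.12 0 0 0;0 0 0 0 0 0")

```text
t: 28.32
eef_pos: [0.6545, 0.0009, -0.0286]
ee_rot: [-180.0, 0.0, 174.7]
contact_force: [-0.3, -0.8, 0.5]
width: 0.0825
grasp_force: 0.0
```

Request:
drive_tool(series="0 0 0 0 0 0;0 0 0 0 0 0;0 0 0 0 0 0;0 0 0 0 0 0;0 0 0 0 0 0;0 0 0 0 0 0", fingers=1)

```text
t: 29.08
eef_pos: [0.6544, 0.001, -0.0286]
ee_rot: [180.0, 0.0, 174.7]
contact_force: [-0.1, -0.1, 1.1]
width: 0.0534
grasp_force: 30.0
```

```bash
python3 - <<'E'
from h import *
import h
b=imaging.read_camera("scene")[:,:,::-1];cv2.imwrite("pics/scene6.png",b)
for f in("scene0","scene5","scene6"):
    r=rect(cv2.imread(f"pics/{f}.png"),"scene",.010).astype(int)[130:270,320:480]
    m=(r[...,0]-r[...,2]>8).astype(np.uint8)
    n,l,st,ce=cv2.connectedComponentsWithStats(m);k=1+np.argmax(st[1:,4]);q=st[k]
    print(f,q,toxy(320+ce[k][0],130+ce[k][1]))
r=rect(b,"scene",.010)[100:300,290:510]
for s in(-1,1):
    p=np.array([.6544,.001])+s*.0267*np.array([.092,.9957]); cv2.circle(r,(int((.4-p[1])*1000)-290,int((.85-p[0])*1000)-100),2,(0,0,255),-1)
cv2.imwrite("pics/c6.png",cv2.resize(r,(660,600),interpolation=3))
E
```

```text
scene0 [  52   38   55   56 2407] (np.float64(0.6542430411300374), np.float64(0.0010357291233901722))
scene5 [  51   38   57   57 2464] (np.float64(0.6540385551948051), np.float64(0.0010458603896104646))
scene6 [  50   38   57   41 1701] (np.float64(0.6613592004703115), np.float64(0.003100529100529159))
```

View pics/c6.png

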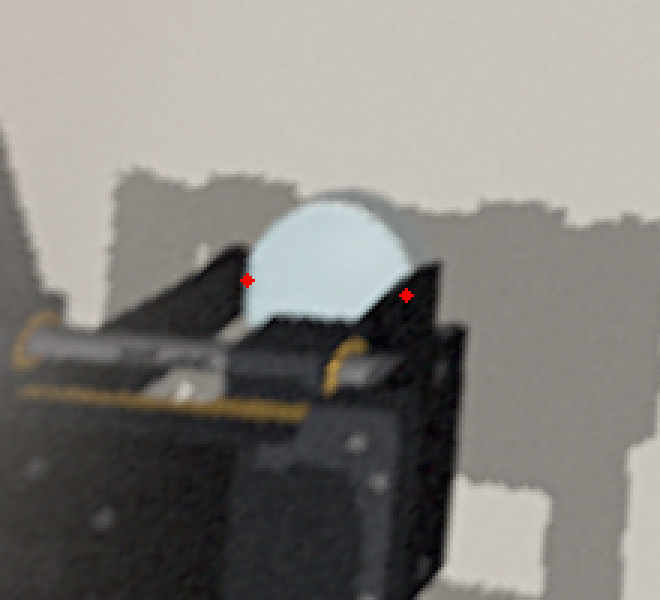

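The grip is centred on the lens, at (318,288) in the crop, but the width reads 53 mm against 56 mm. I open and regrip 3 mm lower, so that the grip is surely on the straight side.

Request:
drive_tool(series="0 0 0 0 0 0;0 0 0 0 0 0;0 0 0.1 0 0 0;0 0 0.07 0 0 0;0 0 0 0 0 0", fingers=0.1)

```text
t: 29.75
eef_pos: [0.6541, 0.001, -0.0324]
ee_rot: [180.0, -0.0, 174.7]
contact_force: [0.2, -0.7, -0.3]
width: 0.0781
grasp_force: 0.0
```

Request:
drive_tool(series="0 0 0 0 0 0;0 0 0 0 0 0;0 0 0 0 0 0;0 0 0 0 0 0;0 0 0 0 0 0;0 0 0 0 0 0", fingers=1)

```text
t: 30.5
eef_pos: [0.6544, 0.001, -0.0321]
ee_rot: [180.0, 0.0, 174.7]
contact_force: [-0.8, -0.0, 0.3]
width: 0.0539
grasp_force: 30.0
```

Request:
drive_tool(series="0 0 -0.1 0 0 0;0 0 -0.2 0 0 0;0 0 -0.2 0 0 0;0 0 0 0 0 0")

```text
t: 31.0
eef_pos: [0.6548, 0.0009, -0.0216]
ee_rot: [-180.0, 0.1, 174.7]
contact_force: [-1.4, 0.0, -0.0]
width: 0.0537
grasp_force: 30.0
```

```bash
python3 go.py .654 .148 -.010 174.7;python3 - <<'E'
from h import *
b=imaging.read_camera("scene")[:,:,::-1];cv2.imwrite("pics/scene7.png",b)
for z in(.010,.020):
    r=rect(b,"scene",z).astype(int)[130:270,320:480]
    m=(r[...,0]-r[...,2]>8).astype(np.uint8)
    n,l,st,ce=cv2.connectedComponentsWithStats(m);k=1+np.argmax(st[1:,4]);print(st[k])
E
```

```text
t 31.0 pos [ 0.6548  0.0009 -0.0216] [-1.7999e+02  6.0000e-02  1.7472e+02] w 0.05366468093527964 F [-1.4  0.  -0. ]
shift units [ 0.71  7.32 -0.58] turn units [-0.    0.01  0.  ]
[  43   43   57   43 1720]
[  50   38   57   41 1669]
```

The lens came up 10 mm with the fingers, so it is held.

Request:
drive_tool(series="0 0 -0.4 0 0 0;0.089 0.915 -0.2 0 0 0;0.089 0.915 0 0 0 0;0.089 0.915 0 0 0 0;0.089 0.915 0 0 0 0;0.089 0.915 0 0 0 0;0.089 0.915 0 0 0 0;0.089 0.915 0 0 0 0;0.089 0.915 0 0 0 0;0 0 0 0 0 0")

```text
t: 32.3
eef_pos: [0.6534, 0.1498, -0.0102]
ee_rot: [180.0, 0.0, 174.8]
contact_force: [1.2, -0.0, -0.8]
width: 0.0536
grasp_force: 30.0
```

```bash
python3 go.py .654 .148 -.028 174.7
```

```text
t 32.3 pos [ 0.6534  0.1498 -0.0102] [180.     0.   174.84] w 0.05360478520772236 F [ 1.2 -0.  -0.8]
shift units [-0.04 -0.09  0.89] turn units [0.   0.   0.03]
```

Request:
drive_tool(series="0 -0.06 0.4 0 0 0;0 0 0.25 0 0 0;0 0 0.1 0 0 0;0 0 0.05 0 0 0;0 0 0 0 0 0")

```text
t: 32.92
eef_pos: [0.6536, 0.1466, -0.0262]
ee_rot: [-180.0, 0.0, 174.7]
contact_force: [0.5, 0.4, -1.0]
width: 0.0539
grasp_force: 30.0
```

Request:
drive_tool(series="0 0 0.05 0 0 0;0 0 0.03 0 0 0;0 0 0 0 0 0")

```text
t: 33.3
eef_pos: [0.6535, 0.1469, -0.0277]
ee_rot: [-180.0, -0.0, 174.7]
contact_force: [-0.3, 0.7, -0.6]
width: 0.0532
grasp_force: 30.0
```

Request:
drive_tool(series="0 0 0.04 0 0 0;0 0 0 0 0 0")

```text
t: 33.55
eef_pos: [0.6536, 0.1469, -0.0281]
ee_rot: [180.0, 0.0, 174.7]
contact_force: [0.1, 0.2, 2.9]
width: 0.0536
grasp_force: 30.0
```

Request:
drive_tool(series="0 0 0.03 0 0 0;0 0 0 0 0 0")

```text
t: 33.8
eef_pos: [0.6537, 0.1469, -0.0281]
ee_rot: [180.0, 0.0, 174.7]
contact_force: [-2.2, 0.7, 6.7]
width: 0.0539
grasp_force: 30.0
```

Contact, so the lens is seated on its pad. I release it and go for the button.

Request:
drive_tool(series="0 0 0 0 0 0;0 0 0 0 0 0;0 0 0 0 0 0;0 0 0 0 0 0;0 0 0 0 0 0;0 0 -0.5 0 0 0;0 0 -1 0 0 0;0 0 -1 0 0 0;0 0 -0.5 0 0 0;0 0 0 0 0 0", fingers=0.05)

```text
t: 35.05
eef_pos: [0.6546, 0.1469, 0.0327]
ee_rot: [180.0, 0.2, 174.7]
contact_force: [0.5, -0.5, -0.3]
width: 0.0827
grasp_force: 0.0
```

```bash
python3 go.py .651 -.143 -.0315 174.7
```

```text
t 35.05 pos [0.6546 0.1469 0.0327] [1.7997e+02 1.7000e-01 1.7472e+02] w 0.08274664109950121 F [ 0.5 -0.5 -0.3]
shift units [ -1.15 -14.45   3.2 ] turn units [0.01 0.03 0.  ]
```

Request:
drive_tool(series="-0.08 -0.96 0 0 0 0;-0.08 -0.96 0 0 0 0;-0.08 -0.96 0 0 0 0;-0.08 -0.96 0 0 0 0;-0.08 -0.96 0 0 0 0;-0.08 -0.96 0 0 0 0;-0.08 -0.96 0 0 0 0;-0.08 -0.96 0 0 0 0;-0.08 -0.96 0 0 0 0;-0.08 -0.96 0 0 0 0", fingers=0.2)

```text
t: 36.3
eef_pos: [0.6518, -0.0471, 0.0309]
ee_rot: [-180.0, 0.0, 174.7]
contact_force: [-0.6, -0.1, -0.1]
width: 0.0694
grasp_force: 0.0
```

Request:
drive_tool(series="-0.08 -0.96 0 0 0 0;-0.08 -0.96 0 0 0 0;-0.08 -0.96 0 0 0 0;-0.08 -0.96 0 0 0 0;-0.08 -0.96 0 0 0 0;0 0 0.5 0 0 0;0 0 0 0 0 0;0 0 0 0 0 0")

```text
t: 37.3
eef_pos: [0.6505, -0.1411, 0.0204]
ee_rot: [180.0, -0.1, 174.8]
contact_force: [-0.1, 0.0, -0.2]
width: 0.07
grasp_force: 0.0
```

```bash
python3 go.py .651 -.143 -.0315 174.7; python3 - <<'E'
from h import *
a=imaging.read_camera("top")[:,:,::-1];b=imaging.read_camera("scene")[:,:,::-1];cv2.imwrite("pics/scene8.png",b);cv2.imwrite("pics/top8.png",a)
r=rect(a,"top",.004)[130:560,60:330];r=cv2.resize(r,(377,600),interpolation=3)
s=cv2.resize(b[240:390,240:345],(420,600),interpolation=3)
cv2.imwrite("pics/c8.png",np.hstack([r,s]))
for f in("scene0","scene8"):
    q=rect(cv2.imread(f"pics/{f}.png"),"scene",.008)[150:270,480:600];v=cv2.cvtColor(q,cv2.COLOR_BGR2HSV)
    m=((v[...,1]>150)&(q[...,2]>90)).astype(np.uint8);n,l,st,ce=cv2.connectedComponentsWithStats(m);k=1+np.argmax(st[1:,4]);print(f,st[k],toxy(480+ce[k][0],150+ce[k][1]))
E
```

```text
t 37.3 pos [ 0.6505 -0.1411  0.0204] [ 1.7997e+02 -6.0000e-02  1.7477e+02] w 0.07001516729708006 F [-0.1  0.  -0.2]
shift units [-0.03 -0.09  2.6 ] turn units [ 0.01 -0.01  0.01]
scene0 [ 45  31  36  37 968] (np.float64(0.6506921487603305), np.float64(-0.14270041322314042))
scene8 [  46   29   37   39 1091] (np.float64(0.6520357470210816), np.float64(-0.14407699358386794))
```

View pics/c8.png

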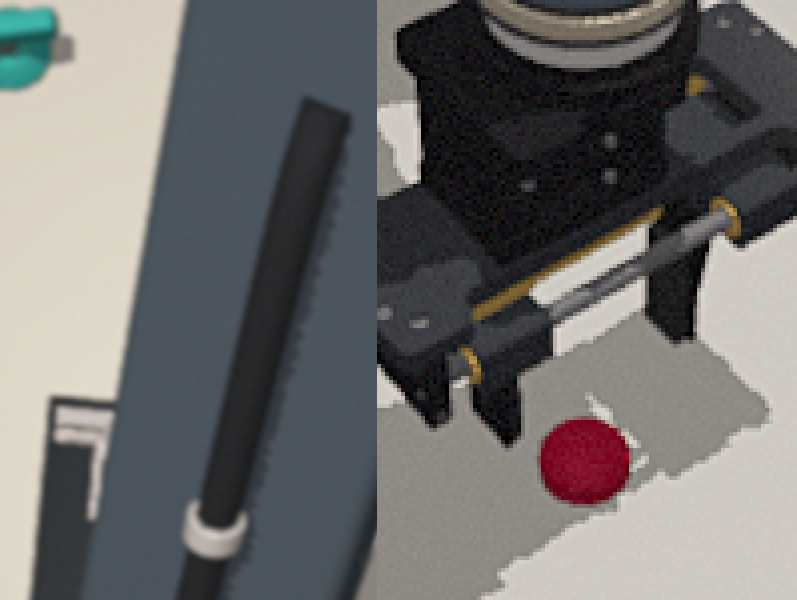

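The button lies between the fingers, with its centre at (585,460) in the crop, unmoved at (0.651, -0.143). I go down.

Request:
drive_tool(series="0 -0.04 0.8 0 0 0;0 0 0.8 0 0 0;0 0 0.5 0 0 0;0 0 0.3 0 0 0;0 0 0.15 0 0 0;0 0 0 0 0 0")

```text
t: 38.15
eef_pos: [0.6509, -0.143, -0.0302]
ee_rot: [-180.0, 0.0, 174.7]
contact_force: [-1.2, 0.1, 0.7]
width: 0.0697
grasp_force: 0.0
```

Request:
drive_tool(series="0 0 0 0 0 0;0 0 0 0 0 0;0 0 0 0 0 0;0 0 0 0 0 0;0 0 0 0 0 0;0 0 0 0 0 0", fingers=1)

```text
t: 38.9
eef_pos: [0.6509, -0.1429, -0.03]
ee_rot: [180.0, 0.0, 174.7]
contact_force: [0.9, 0.4, 0.3]
width: 0.0339
grasp_force: 30.0
```

Request:
drive_tool(series="0 0 -0.1 0 0 0;0 0 -0.2 0 0 0;0 0 -0.2 0 0 0;0 0 -0.5 0 0 0;0 0 -0.5 0 0 0;0 0 0 0 0 0")

```text
t: 39.65
eef_pos: [0.652, -0.1434, 0.0014]
ee_rot: [-180.0, 0.2, 174.7]
contact_force: [0.7, 0.1, -1.4]
width: 0.0342
grasp_force: 30.0
```

```bash
python3 go.py .573 -.2825 -.026 174.7;python3 - <<'E'
from h import *
b=imaging.read_camera("scene")[:,:,::-1];cv2.imwrite("pics/scene9.png",b)
for z in(.008,.038):
    q=rect(b,"scene",z)[150:270,480:600];v=cv2.cvtColor(q,cv2.COLOR_BGR2HSV)
    m=((v[...,1]>150)&(q[...,2]>90)).astype(np.uint8);n,l,st,ce=cv2.connectedComponentsWithStats(m);k=1+np.argmax(st[1:,4]);print(z,st[k])
E
```

```text
t 39.65 pos [ 0.652  -0.1434  0.0014] [-1.7995e+02  1.6000e-01  1.7472e+02] w 0.03416427770316114 F [ 0.7  0.1 -1.4]
shift units [ 3.29 -7.29  1.37] turn units [-0.01  0.03  0.  ]
0.008 [ 28  46  40  34 942]
0.038 [ 45  29  37  32 851]
```

The button is held.

Request:
drive_tool(series="0.411 -0.911 0 0 0 0;0.411 -0.911 0 0 0 0;0.411 -0.911 0 0 0 0;0.411 -0.911 0 0 0 0;0.411 -0.911 0 0 0 0;0.411 -0.911 0 0 0 0;0.411 -0.911 0 0 0 0;0.411 -0.911 0 0 0 0;0 0 0.5 0 0 0;0 0 0 0 0 0")

```text
t: 40.95
eef_pos: [0.571, -0.2811, -0.0114]
ee_rot: [179.9, -0.1, 174.7]
contact_force: [-0.7, -0.4, -0.9]
width: 0.0339
grasp_force: 30.0
```

```bash
python3 go.py .573 -.2825 -.026 174.7
```

```text
t 40.95 pos [ 0.571  -0.2811 -0.0114] [ 1.799e+02 -1.200e-01  1.747e+02] w 0.03391359782269297 F [-0.7 -0.4 -0.9]
shift units [-0.11 -0.06  0.73] turn units [ 0.02 -0.02 -0.  ]
```

Request:
drive_tool(series="-0.05 0 0.3 0 0 0;0 0 0.2 0 0 0;0 0 0.1 0 0 0;0 0 0.05 0 0 0;0 0 0 0 0 0")

```text
t: 41.58
eef_pos: [0.573, -0.2821, -0.0232]
ee_rot: [-180.0, 0.0, 174.7]
contact_force: [0.5, -1.0, -0.6]
width: 0.0343
grasp_force: 30.0
```

Request:
drive_tool(series="0 0 0.04 0 0 0;0 0 0 0 0 0")

```text
t: 41.82
eef_pos: [0.5729, -0.2822, -0.0239]
ee_rot: [-180.0, 0.0, 174.7]
contact_force: [-0.8, 0.8, 0.0]
width: 0.0341
grasp_force: 30.0
```

Request:
drive_tool(series="0 0 0.04 0 0 0;0 0 0 0 0 0")

```text
t: 42.08
eef_pos: [0.5728, -0.2821, -0.0248]
ee_rot: [180.0, -0.0, 174.7]
contact_force: [0.6, 0.1, 0.3]
width: 0.0339
grasp_force: 30.0
```

Request:
drive_tool(series="0 0 0.05 0 0 0;0 0 0 0 0 0")

```text
t: 42.32
eef_pos: [0.5728, -0.2821, -0.0259]
ee_rot: [180.0, -0.0, 174.7]
contact_force: [0.2, -0.7, -1.0]
width: 0.0341
grasp_force: 30.0
```

Request:
drive_tool(series="0 0 0.04 0 0 0;0 0 0 0 0 0")

```text
t: 42.58
eef_pos: [0.573, -0.2821, -0.0261]
ee_rot: [-180.0, 0.0, 174.7]
contact_force: [-1.5, 1.0, 4.1]
width: 0.0343
grasp_force: 30.0
```

Request:
drive_tool(series="0 0 0 0 0 0;0 0 0 0 0 0;0 0 0 0 0 0;0 0 0 0 0 0;0 0 -0.5 0 0 0;0 0 -1 0 0 0;0 0 -1 0 0 0;0 0 -1 0 0 0;0 0 -1 0 0 0;0 0 0 0 0 0", fingers=0.3)

```text
t: 43.82
eef_pos: [0.5745, -0.2832, 0.0665]
ee_rot: [-179.8, 0.3, 174.7]
contact_force: [0.1, -0.2, -0.2]
width: 0.0608
grasp_force: 0.0
```

```bash
python3 - <<'E'
import h
from h import *
a=imaging.read_camera("top")[:,:,::-1];b=imaging.read_camera("scene")[:,:,::-1];cv2.imwrite("pics/scene10.png",b);cv2.imwrite("pics/top10.png",a)
h.X1,h.Y1=.72,.36
r=h.rect(a,"top",.008)[:460,:300]
s=cv2.resize(b[125:325,230:480],(500,400),interpolation=3); s2=cv2.resize(b[330:425,130:250],(252,200),interpolation=3)
o=np.zeros((600,800,3),np.uint8);o[:460,:300]=r;o[:400,300:]=s;o[400:600,300:552]=s2
cv2.imwrite("pics/fin.png",o)
E
```

```text
(no output)
```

View pics/fin.png

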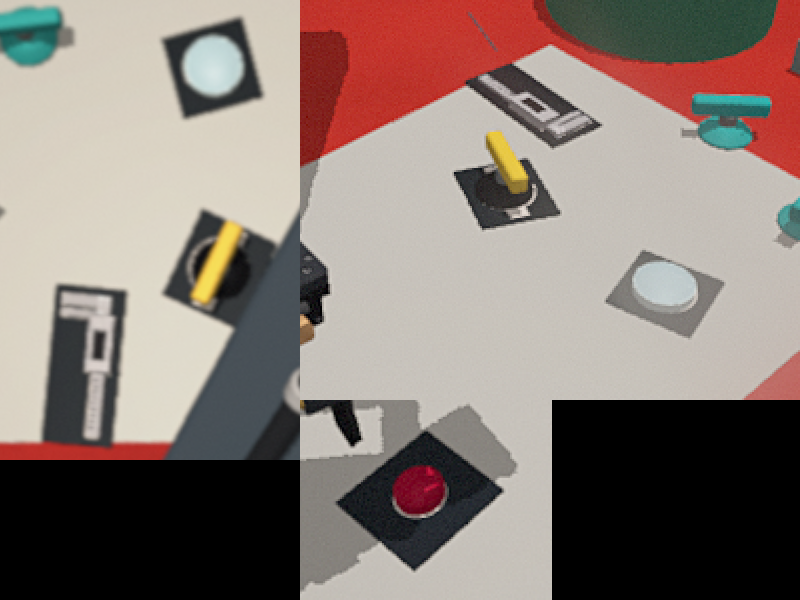

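All four things are on their pads: lens (213,66), lifter cup (221,267), calliper covering its outline at (95,345), and the button with an even white rim at (419,490). The gripper is clear of them, so I hand in.

```bash
python3 -c "
from cell import ticket
print(ticket.close_job())"
```

```text
the job is handed in; nothing more can be done
None
```

I handed the job in at about 44 s: the last picture showed the button, lens, lifter and calliper released on their own outlines, and the arm never went near the bottle or cork block; no verdict came back.

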